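# Twist a hammer-head bolt into a strut channel and seat its saddle plate

### The arm

A 7-joint arm with a two-finger parallel gripper is mounted at the origin on a cart in front of the work surface, level with it; the furniture and walls round the work are solid. World frame = base frame: x ahead of the robot, y to its left, z up, the work surface at z = 0. Lengths are in m, angles in degrees, forces in N, time in s.
With the tool pointing down it reaches from about 0.35 to 0.9 m from the base axis. Payload 8.1 kg.
Tool frame: the origin (TCP) lies on the centre line of the jaws, within the pads' length; the fingertips stand 25 mm ahead of it and the grasp point (between the pads) lies 6 mm ahead of it; z points along the fingers, y is the line along which they close (so a half turn about z gives the same grasp; the last joint's range is limited). The gripper opens to 92 mm and grips with 3 to 60 N. Pads are 19 mm wide; open, the fingers measure 130 mm over their backs; the gripper's body (75 mm by 190 mm) begins 47 mm behind the grasp point.
Start: joints at [-81.394, 24.895, 1.432, 90.138, -0.665, 64.973, -4.303], TCP at [0.156, 0.605, 0.252] pointing down, gripper open.
Joint ranges: [-149.89, 149.89], [-25.12, 119.58], [-72.63, 75.52], [4.76, 147.25], [-75.54, 255.54], [6.69, 114.76], [-157.13, 157.13]. Speed limits (degrees/s): [127.2, 127.2, 172.46, 172.46, 180, 180, 180].

### API

Orientations are given as [roll, pitch, yaw] about the fixed x, y, z axes, in that order (R = Rz(yaw) Ry(pitch) Rx(roll)).
In Python, from workcell import readout, vision, job gives the robot as it stands.
- The arm moves only by the shell command python3 -m handwheel 'ROWS' [FORCE]. ROWS is JSON, a list of rows, each an object of numbers: "grip": the closure, from 0 (fully open) to 1 (shut); "dx", "dy", "dz": the shift along the tool's x, y, z in mm; "wx", "wy", "wz": the turn, a rotation vector about the tool's x, y, z in degrees. In form: [{"grip": .., "dx": .., "dy": .., "dz": .., "wx": .., "wy": .., "wz": ..}, ...]. A call has 1 to 8 rows; each row is the pose to reach, as a shift and turn from the pose commanded when the call began, along the tool's axes at that moment; what a row does not reach only later rows make up. A row lasts 1/10 s, in which the tool goes at most 50 mm and 8.59 degrees, less where a joint would pass 70% of its speed; a pose out of reach is approached as far as the arm can. A call with a gripper value outside its range is refused whole. The fingers move at their own pace and stop on an object; FORCE is the grip in N (left out, the last holds). Time passes only in rows, so rows that repeat a pose let the fingers close. It gives the time, the measured TCP pose, the force, the opening and the grip force at its end, in the units of the state.
- readout.get_obs(): the state, without advancing time (a new reading comes with each control period).
- vision.camera(name): name is "scene" or "top" or "wrist"; returns the picture (400x640x3 uint8, red, green, blue); there is no depth.
- vision.camera_params(name): a dict with "intrinsics" (3x3 intrinsics, pixels), "k1" (the pictures are not rectified: a ray, as slopes to the right and down, at radius r is drawn at 1 + k1 r^2 times it, then the intrinsics apply), "xyz" and "rotation" of the camera in the world; the wrist camera has in their place "T_tool_cam" (4x4, takes a point from camera to tool coordinates, whose origin is the TCP and whose axes are the flange's). Camera axes: x right, y up, looking along -z (the intrinsics and any distortion apply to the point x, -y, -z); pixel columns grow to the right and rows downward; lengths in m; the calibration is good to about 2 mm. A picture is of the moment at which its call begins: read the wrist's pose just before it. camera_params takes no time and is no camera call.
- job.close_job(): hands the job in; it is judged then, once.
The state is a dict: "clock": time; "joints": joint angles; "joint_vel": joint speeds; "joint_efforts": joint torques, N m; "tool_pos": TCP position; "orientation": TCP orientation; "force": force on the tool from outside, world axes, zero at the start; "moment": the same for the moment, N m; "finger_gap": finger opening in m; "finger_force": force on a finger pad.
Only numpy, scipy, OpenCV 4.12 (cv2) and the standard library are available. Lean on these libraries where they do the work, as an engineer would, in place of code of your own. Each camera call takes 0.05 s, during which the arm holds its last target. There are 200 camera calls.

### The job

Lower the brass hammer-head bolt head first through the slot of the steel strut channel at the yellow paint mark, all the way to the channel's floor, then give it a quarter turn so that its head lies square across the slot beneath both lips. Then put the blue saddle plate over the standing bolt, skirts down on either side of the strut, and press it down until it sits flat on the strut. Leave the dark steel bush and the pinion where they are.

Things in the scene. Friction and masses are not known exactly. Their poses are not given: they have to be found in the camera images.
- strut: Fixed steel strut channel on the table, 160 mm long (x) plus black end caps and low screwed feet (30 mm long, 11 high) at each end, 41 wide (y), 21 high. Origin: centre of underside. In its top, along x, a slot 22 mm wide. Inside 36 mm wide, floor 2.5 mm above the table; the lips beside the slot reach from 21 mm down to 14 mm above the table.
- mark: Yellow paint band, 20 mm wide along the strut, across its lips and down its sides (paint only). Origin: on the strut's centre line at the middle of the band, at table height; axes parallel to the strut's. It lies up to 30 mm from the middle of the strut.
- tbolt_mid (a point): Brass hammer-head bolt, 62 mm high, ~110 g, upright on its head. Point: on axis, 31 mm above its underside. Head 32 mm long (x), 18 wide (y), 9 thick, ends half-round. Square shank 12x12 mm, faces square to x and y, 9 to 54 mm above the underside: grip it there. Round 10 mm end above, red line on top along x. z up. On the channel floor the head is 2.5 mm under the lips; turn either way.
- saddle_mid (a point): Blue saddle plate on its skirts on the table, 60 mm long (x), 52 wide (y), 14 high, ~140 g. Point: centre, 7 mm above its underside. Top plate 4 mm thick; a skirt 3 mm thick along each long side reaches 10 mm below it, 46 mm apart inside. Hole in the middle 28 mm (x) by 21 mm (y). Grip across the skirts (52 mm). Seated, the plate lies on the strut's top and this point is 18 mm above the table.
- bush: Bystander: dark steel bush standing upright, 42 mm in diameter, 62 mm high; origin at the centre of its underside.
- pinion: Bystander: dark toothed pinion, 57 mm in diameter, 30 mm high; origin at the centre of its underside.
Mind the look-alikes: they are no part of the job. Of the things shaped like the part that bears saddle_mid, the blue one is meant.

How it is judged (in metres and radians):
On the way, in this order (a step that is already met when the one before it is completed fails the run):
1. the bolt's head is down through the slot, its length along the slot (z of tbolt_mid in the frame of strut below 0.0345 m and y of tbolt_mid in the frame of strut between -0.006 and 0.006 m and x of tbolt_mid in the frame of mark between -0.03 and 0.03 m and angle between the x axis of tbolt_mid and the x axis of strut, either way round below 0.4 rad), for 0.1 s.
2. the bolt is turned square across the slot, head under both lips, at the paint mark (z of tbolt_mid in the frame of strut below 0.0345 m and y of tbolt_mid in the frame of strut between -0.006 and 0.006 m and x of tbolt_mid in the frame of mark between -0.012 and 0.012 m and angle between the x axis of tbolt_mid and the y axis of strut, either way round below 0.25 rad), for 0.2 s.
At the end, for the whole second after the job is handed in: Bolt upright, head within 3 mm of the channel floor, square across the slot within 0.25 rad, within 12 mm of the mark's middle and 6 mm of the centre line; saddle over it (centres within 14 mm), along the strut within 0.15 rad, level within 0.05 rad, down within 1.8 mm; both at rest (all of step 2 and angle between tbolt_mid's own z axis and vertical below 0.15 rad and z of saddle_mid in the frame of strut between 0.016 and 0.0198 m and angle between saddle_mid's own z axis and vertical below 0.05 rad and horizontal distance between saddle_mid and tbolt_mid below 0.014 m and angle between the x axis of saddle_mid and the x axis of strut, either way round below 0.15 rad and linear speed of each of saddle, tbolt below 0.01 m/s); the robot touches nothing.
It fails at once if the bush or the pinion is shifted by more than 30 mm (distance of any of bush, pinion from where it was at the start of the episode above 0.03 m).
It also fails if it takes over 72 s, if anything falls off the work surface, if the arm or the gripper's body presses on something with over 40 N, if the wrist force passes 120 N, or if a joint passes its speed limit or range.

## Working session

There is one attempt and no reset: what is moved stays moved. The work goes in short steps, Python scripts to look and compute and a shell command to move; the robot and the scene stay as the last step left them, time stands still between calls to the robot, and variables do not carry over. Pictures are saved under pics/ and viewed, at most 10 in all, crops included, and the job is handed in when it is done.

```bash
mkdir -p pics; ls; cat > h.py <<'E'
import numpy as np, cv2
from scipy.spatial.transform import Rotation as R
from workcell import readout, vision, job
def save(n,f): 
    im=vision.camera(n); cv2.imwrite('pics/'+f,im[:,:,::-1]); return im
def pose(): 
    o=readout.get_obs(); return np.array(o['tool_pos']),R.from_euler('xyz',o['orientation'],degrees=True).as_matrix()
def cam(n,tp=None):
    p=vision.camera_params(n); K=np.array(p['intrinsics'])
    if n=='wrist':
        T=np.array(p['T_tool_cam']); t,Rm=tp; return K,p['k1'],t+Rm@T[:3,3],Rm@T[:3,:3]
    Rm=np.array(p['rotation']); 
    if Rm.shape!=(3,3): print('rot',Rm)
    return K,p['k1'],np.array(p['xyz']),Rm
def ray(c,uv):
    K,k,o,Rm=c; d=np.linalg.inv(K)@[uv[0],uv[1],1]; q=d[:2].copy()
    for _ in range(20): q=d[:2]/(1+k*(q@q))
    return o,Rm@np.array([q[0],-q[1],-1])
def plane(c,uv,z):
    o,d=ray(c,uv); return o+d*(z-o[2])/d[2]
E
python3 - <<'E'
from h import *
print(readout.get_obs())
for n in('scene','top','wrist'): save(n,n+'0.png'); print(vision.camera_params(n))
E
```

```text
pics
{'clock': 0.0, 'joints': array([-81.39293481,  24.93748597,   1.43080298,  90.19060917,
        -0.66607257,  64.97367415,  -4.30362556]), 'joint_vel': array([-0.07556526, -0.06202766, -0.02195348, -0.04965403, -0.0303793 ,
        0.1145096 , -0.038566  ]), 'joint_efforts': array([ 7.88345769e-04, -6.67857170e+01,  9.85405035e-01, -3.14460397e+01,
       -6.05108030e-02,  4.34252957e-02,  1.83995967e-04]), 'tool_pos': array([0.15625845, 0.60464497, 0.25092354]), 'orientation': array([-1.79906824e+02,  7.15444276e-03,  1.65509094e+02]), 'force': array([ 0.20837628,  0.01912465, -0.40269878]), 'moment': array([-0.00823257,  0.04840418,  0.00094523]), 'finger_force': 0.0, 'finger_gap': 0.09192335763596476}
{'intrinsics': array([[409.11292205,   0.        , 322.1583988 ],
       [  0.        , 409.11292205, 199.5864947 ],
       [  0.        ,   0.        ,   1.        ]]), 'k1': -0.017005668184769503, 'xyz': array([-0.0329113,  0.4056506,  0.4625936]), 'rotation': array([  62.27361093,   -0.79207462, -125.46378222])}
{'intrinsics': array([[509.27674442,   0.        , 318.80096433],
       [  0.        , 509.27674442, 200.69337499],
       [  0.        ,   0.        ,   1.        ]]), 'k1': -0.14505147956074396, 'xyz': array([ 0.39153739, -0.03722943,  0.99666365]), 'rotation': array([ 10.46624319,  -0.81615421, -90.38392236])}
{'intrinsics': array([[294.81977516,   0.        , 319.23737918],
       [  0.        , 294.81977516, 201.37508819],
       [  0.        ,   0.        ,   1.        ]]), 'k1': -0.052259672234677465, 'T_tool_cam': array([[-6.08741558e-05,  9.53046053e-01,  3.02825391e-01,
         8.31701113e-02],
       [ 9.99998857e-01, -3.99546533e-04,  1.45846533e-03,
         3.85262157e-04],
       [ 1.51097746e-03,  3.02825133e-01, -9.53044939e-01,
        -1.34378173e-01],
       [ 0.00000000e+00,  0.00000000e+00,  0.00000000e+00,
         1.00000000e+00]])}
```

```bash
sed -i "s/Rm=np.array(p\['rotation'\]); /Rm=R.from_euler('xyz',p['rotation'],degrees=True).as_matrix()/; /rot',Rm/d" h.py; python3 -c "import h;print(h.cam('top')[3])"
```

```text
[[-0.00669998  0.98335737 -0.18155826]
 [-0.9998761  -0.0040017   0.01522401]
 [ 0.0142441   0.18163776  0.98326234]]
```

View pics/top0.png

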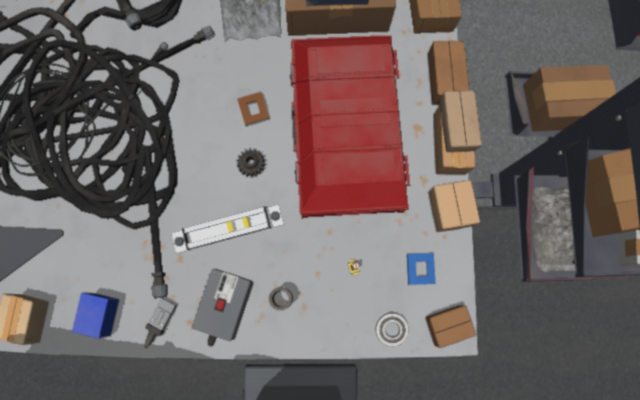

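View pics/scene0.png

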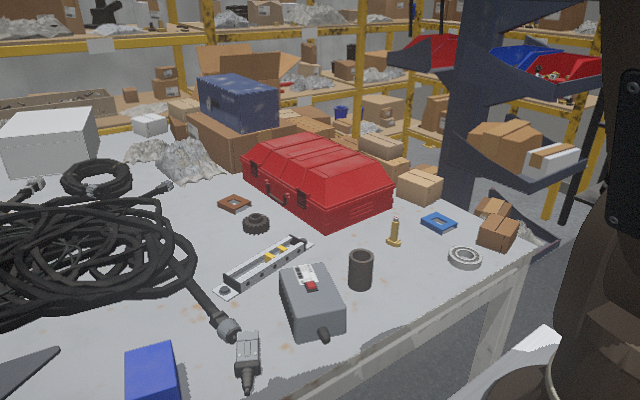

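Top view: bolt at about (354,267), blue saddle (421,268), strut centre (228,229) with its yellow mark at (239,226), bush (281,297), pinion (251,162). The brown plate at (254,108) is the look-alike. The scene view agrees.

```bash
python3 - <<'E'
from h import *
im=cv2.imread('pics/top0.png'); hsv=cv2.cvtColor(im,cv2.COLOR_BGR2HSV); c=cam('top')
def blob(lo,hi,x0,y0,x1,y1,z,n):
    m=cv2.inRange(hsv,lo,hi); k=np.zeros_like(m);k[y0:y1,x0:x1]=m[y0:y1,x0:x1]
    cs,_=cv2.findContours(k,cv2.RETR_EXTERNAL,cv2.CHAIN_APPROX_NONE); ps=np.vstack([q for q in cs if cv2.contourArea(q)>4])
    W=np.array([plane(c,p[0],z)[:2] for p in ps]); r=cv2.minAreaRect((W*1000).astype(np.float32)); print(n,ps[:,0].mean(0),np.round(r,1) if 0 else r)
blob((100,120,80),(130,255,255),400,245,445,295,.014,'saddle')
blob((18,80,80),(35,255,255),220,210,255,245,.021,'mark')
blob((12,60,60),(35,255,255),340,250,370,285,.03,'bolt')
blob((0,0,190),(179,60,255),165,200,290,258,.015,'strut white')
for n,uv,z in(('capL',(180,240),.01),('capR',(276,215),.01),('bush',(281,297),.05),('pinion',(251,162),.03),('bolt',(354,268),.03)): print(n,plane(c,uv,z))
b=cv2.resize(im[240:300,330:450],None,fx=6,fy=6,interpolation=cv2.INTER_CUBIC); cv2.imwrite('pics/crop.png',b)
E
```

```text
saddle [420.62264151 268.47169811] ((438.6887512207031, -249.34945678710938), (51.0406608581543, 56.13242721557617), 89.29222869873047)
mark [237.6  223.98] ((526.6885986328125, 104.90591430664062), (19.97627067565918, 42.26068115234375), 15.256743431091309)
bolt [352.95454545 267.02272727] ((442.6262512207031, -115.96385955810547), (30.180675506591797, 17.502639770507812), 13.25241470336914)
strut white [226.53074434 227.34627832] ((520.5619506835938, 127.8996353149414), (42.08467483520508, 215.96839904785156), 14.843719482421875)
capL [0.49656481 0.21982458 0.01      ]
capR [0.54554974 0.03158473 0.01      ]
bush [0.38686153 0.0187085  0.05      ]
pinion [0.64772728 0.08024967 0.03      ]
bolt [ 0.44024581 -0.11794088  0.03      ]
```

View pics/crop.png

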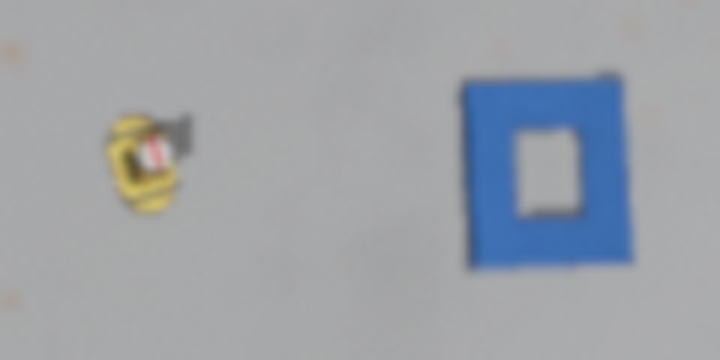

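Seen in the crop: bolt head long axis about 13° from world x, with the red line at (152,152). The saddle is nearly square to the world axes, its long side and hole along world x.

```bash
cat >> h.py <<'E'
def go(x,y,z,yaw):
    "tool-frame shift (mm) and wz (deg) to a tool-down target"
    t,Rm=pose(); d=Rm.T@(np.array([x,y,z])-t)*1000
    w=(R.from_matrix(Rm).inv()*R.from_euler('xyz',[180,0,yaw],degrees=True)).as_rotvec(degrees=True)
    print('d',d.round(1),'w',w.round(2),'at',t.round(4))
E
python3 -c "
from h import *
go(.442,-.117,.18,103)"
```

```text
d [-457.2 -627.3   71.9] w [-6.000e-02  4.000e-02  6.251e+01] at [0.1563 0.6048 0.2511]
```

```bash
python3 -m handwheel '[{"grip":0,"dx":-457,"dy":-627,"dz":0,"wz":62.5},{"grip":0,"dx":-457,"dy":-627,"dz":0,"wz":62.5},{"grip":0,"dx":-457,"dy":-627,"dz":0,"wz":62.5},{"grip":0,"dx":-457,"dy":-627,"dz":0,"wz":62.5},{"grip":0,"dx":-457,"dy":-627,"dz":0,"wz":62.5},{"grip":0,"dx":-457,"dy":-627,"dz":0,"wz":62.5},{"grip":0,"dx":-457,"dy":-627,"dz":0,"wz":62.5},{"grip":0,"dx":-457,"dy":-627,"dz":0,"wz":62.5}]'; python3 -c "
from h import *
go(.442,-.117,.18,103)"
```

```text
d [-457.2 -627.3   71.9] w [-6.000e-02  4.000e-02  6.251e+01] at [0.1563 0.6048 0.2511]validation failed for argument at $[0]...
```

```bash
python3 -m handwheel '[{"grip":0,"dx":-229,"dy":-314,"dz":0,"wx":0,"wy":0,"wz":62.5},{"grip":0,"dx":-229,"dy":-314,"dz":0,"wx":0,"wy":0,"wz":62.5},{"grip":0,"dx":-229,"dy":-314,"dz":0,"wx":0,"wy":0,"wz":62.5},{"grip":0,"dx":-229,"dy":-314,"dz":0,"wx":0,"wy":0,"wz":62.5},{"grip":0,"dx":-229,"dy":-314,"dz":0,"wx":0,"wy":0,"wz":62.5},{"grip":0,"dx":-229,"dy":-314,"dz":0,"wx":0,"wy":0,"wz":62.5},{"grip":0,"dx":-229,"dy":-314,"dz":0,"wx":0,"wy":0,"wz":62.5},{"grip":0,"dx":-229,"dy":-314,"dz":0,"wx":0,"wy":0,"wz":62.5}]'; python3 -c "
from h import *
go(.442,-.117,.18,103)"
```

```text
clock: 0.95
tool_pos: [0.2999, 0.2409, 0.2517]
orientation: [-180.0, -0.0, 102.6]
force: [0.9, 0.9, 0.0]
finger_gap: 0.0919
finger_force: 0.0
d [-380.3   60.6   71.6] w [-0.02 -0.01 -0.4 ] at [0.2999 0.2409 0.2517]
```

```bash
python3 -m handwheel '[{"grip":0,"dx":-380,"dy":60,"dz":72,"wx":0,"wy":0,"wz":0},{"grip":0,"dx":-380,"dy":60,"dz":72,"wx":0,"wy":0,"wz":0},{"grip":0,"dx":-380,"dy":60,"dz":72,"wx":0,"wy":0,"wz":0},{"grip":0,"dx":-380,"dy":60,"dz":72,"wx":0,"wy":0,"wz":0},{"grip":0,"dx":-380,"dy":60,"dz":72,"wx":0,"wy":0,"wz":0},{"grip":0,"dx":-380,"dy":60,"dz":72,"wx":0,"wy":0,"wz":0},{"grip":0,"dx":-380,"dy":60,"dz":72,"wx":0,"wy":0,"wz":0},{"grip":0,"dx":-380,"dy":60,"dz":72,"wx":0,"wy":0,"wz":0}]'; python3 -m handwheel '[{"grip":0,"dx":0,"dy":0,"dz":0,"wx":0,"wy":0,"wz":0},{"grip":0,"dx":0,"dy":0,"dz":0,"wx":0,"wy":0,"wz":0},{"grip":0,"dx":0,"dy":0,"dz":0,"wx":0,"wy":0,"wz":0}]'; python3 - <<'E'
from h import *
tp=pose(); print(tp[0]); im=save('wrist','w1.png'); np.save('w1.npy',np.column_stack([tp[0],tp[1]]))
E
```

```text
clock: 1.75
tool_pos: [0.444, -0.1154, 0.1793]
orientation: [180.0, 0.0, 103.0]
force: [1.4, 1.3, 0.3]
finger_gap: 0.0921
finger_force: 0.0
clock: 2.05
tool_pos: [0.4431, -0.1119, 0.1796]
orientation: [-180.0, -0.0, 103.1]
force: [-0.4, 0.5, -0.0]
finger_gap: 0.0917
finger_force: 0.0
[ 0.44310367 -0.11191735  0.17956746]
```

View pics/w1.png

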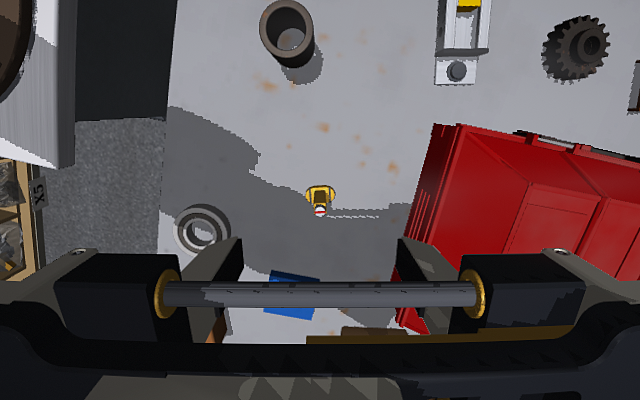

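The bolt stands at about (320,200) with its red-lined top at (320,211) and its head's length nearly level in the image, so the jaws are aligned with bolt x.

```bash
python3 - <<'E'
from h import *
A=np.load('w1.npy'); c=cam('wrist',(A[:,0],A[:,1:])); im=cv2.imread('pics/w1.png'); h=cv2.cvtColor(im,cv2.COLOR_BGR2HSV)
r=(cv2.inRange(h,(0,100,90),(8,255,255))|cv2.inRange(h,(170,100,90),(179,255,255))); k=np.zeros_like(r);k[195:225,300:340]=r[195:225,300:340]
v,u=np.nonzero(k); P=np.array([plane(c,p,.062)[:2] for p in zip(u,v)]); d=np.linalg.svd(P-P.mean(0))[2][0]
print('top',len(u),u.mean(),v.mean(),P.mean(0),np.degrees(np.arctan2(d[1],d[0])))
b=cv2.inRange(h,(14,100,60),(35,255,255)); k=np.zeros_like(b);k[180:225,295:345]=b[180:225,295:345]
v,u=np.nonzero(k); print('brass',u.min(),u.max(),v.min(),v.max()); 
for q in(u.min()+.0,u.max()+1.): print(plane(c,(q,v[np.abs(u-q)<1.5].mean()),.009))
E
```

```text
top 23 319.7826086956522 211.56521739130434 [ 0.44437999 -0.11875467] 14.947698678919716
brass 305 334 185 213
[ 0.42878066 -0.12195006  0.009     ]
[ 0.46010262 -0.11390006  0.009     ]
```

```bash
python3 -c "
from h import *
go(.4444,-.1185,.0505,104.5)"
```

```text
d [ -7.2  -0.5 129.2] w [-0.   -0.05 -1.38] at [ 0.4433 -0.1115  0.1797]
```

```bash
python3 -m handwheel '[{"grip":0,"dx":-7.2,"dy":-0.5,"dz":40,"wx":0,"wy":0,"wz":-1.4},{"grip":0.3,"dx":-7.2,"dy":-0.5,"dz":80,"wx":0,"wy":0,"wz":-1.4},{"grip":0.5,"dx":-7.2,"dy":-0.5,"dz":115,"wx":0,"wy":0,"wz":-1.4},{"grip":0.5,"dx":-7.2,"dy":-0.5,"dz":129,"wx":0,"wy":0,"wz":-1.4},{"grip":0.6,"dx":-7.2,"dy":-0.5,"dz":129,"wx":0,"wy":0,"wz":-1.4},{"grip":0.6,"dx":-7.2,"dy":-0.5,"dz":129,"wx":0,"wy":0,"wz":-1.4}]' 20; python3 -m handwheel '[{"grip":0.8,"dx":0,"dy":0,"dz":0,"wx":0,"wy":0,"wz":0},{"grip":1,"dx":0,"dy":0,"dz":0,"wx":0,"wy":0,"wz":0},{"grip":1,"dx":0,"dy":0,"dz":0,"wx":0,"wy":0,"wz":0},{"grip":1,"dx":0,"dy":0,"dz":0,"wx":0,"wy":0,"wz":0},{"grip":1,"dx":0,"dy":0,"dz":0,"wx":0,"wy":0,"wz":0},{"grip":1,"dx":0,"dy":0,"dz":0,"wx":0,"wy":0,"wz":0}]' 40; python3 -c "
from h import *
go(.527,.105,.18,15)"
```

```text
clock: 2.7
tool_pos: [0.4449, -0.1191, 0.0513]
orientation: [180.0, -0.0, 104.5]
force: [0.0, -0.1, 0.4]
finger_gap: 0.0566
finger_force: 0.0
clock: 3.3
tool_pos: [0.4447, -0.12, 0.0508]
orientation: [180.0, 0.0, 104.4]
force: [0.5, 0.2, 1.4]
finger_gap: 0.0111
finger_force: 40.0
d [ 197.5  135.7 -129.2] w [ 1.000e-02 -1.000e-02  8.941e+01] at [ 0.4447 -0.12    0.0508]
```

```bash
python3 -m handwheel '[{"grip":1,"dx":0,"dy":0,"dz":-45,"wx":0,"wy":0,"wz":0},{"grip":1,"dx":0,"dy":0,"dz":-90,"wx":0,"wy":0,"wz":8},{"grip":1,"dx":40,"dy":27,"dz":-129,"wx":0,"wy":0,"wz":16},{"grip":1,"dx":80,"dy":54,"dz":-129,"wx":0,"wy":0,"wz":24},{"grip":1,"dx":120,"dy":81,"dz":-129,"wx":0,"wy":0,"wz":32},{"grip":1,"dx":160,"dy":108,"dz":-129,"wx":0,"wy":0,"wz":40},{"grip":1,"dx":197,"dy":135,"dz":-129,"wx":0,"wy":0,"wz":48},{"grip":1,"dx":197,"dy":135,"dz":-129,"wx":0,"wy":0,"wz":56}]'; python3 -m handwheel '[{"grip":1,"dx":0,"dy":0,"dz":0,"wx":0,"wy":0,"wz":8},{"grip":1,"dx":0,"dy":0,"dz":0,"wx":0,"wy":0,"wz":16},{"grip":1,"dx":0,"dy":0,"dz":0,"wx":0,"wy":0,"wz":24},{"grip":1,"dx":0,"dy":0,"dz":0,"wx":0,"wy":0,"wz":32},{"grip":1,"dx":0,"dy":0,"dz":0,"wx":0,"wy":0,"wz":33.4},{"grip":1,"dx":0,"dy":0,"dz":0,"wx":0,"wy":0,"wz":33.4},{"grip":1,"dx":0,"dy":0,"dz":0,"wx":0,"wy":0,"wz":33.4}]'; python3 - <<'E'
from h import *
tp=pose(); print(tp[0]); im=save('wrist','w2.png'); np.save('w2.npy',np.column_stack([tp[0],tp[1]]))
E
```

```text
clock: 4.1
tool_pos: [0.5276, 0.1117, 0.179]
orientation: [-180.0, -0.1, 48.6]
force: [0.2, -0.4, -1.6]
finger_gap: 0.012
finger_force: 40.0
clock: 4.8
tool_pos: [0.5263, 0.1043, 0.1796]
orientation: [-180.0, 0.0, 15.2]
force: [1.0, -0.2, -0.4]
finger_gap: 0.0114
finger_force: 40.0
[0.52626533 0.10432941 0.17963993]
```

View pics/w2.png

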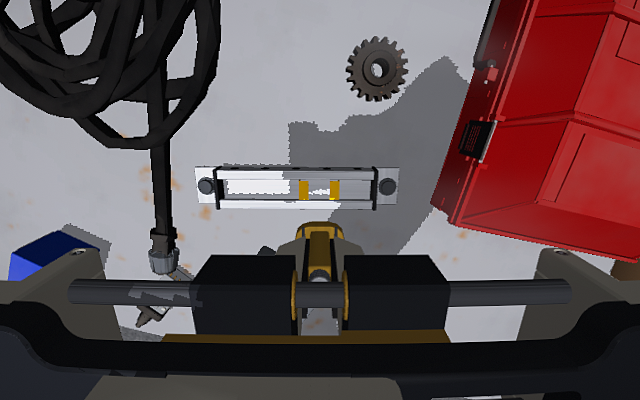

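```bash
python3 - <<'E'
import cv2
im=cv2.imread('pics/w2.png'); cv2.imwrite('pics/w2c.png',cv2.resize(im[155:285,190:405],None,fx=3.7,fy=3.7,interpolation=cv2.INTER_NEAREST))
E
```

```text
(no output)
```

View pics/w2c.png

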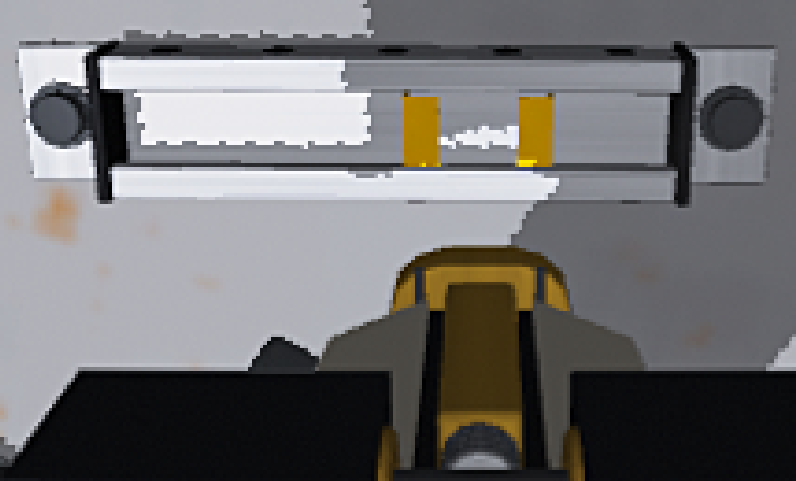

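The close-up shows two yellow bars in the slot, at about u=304 and u=335, rather than a band over the lips. I'll check their height by triangulating between the top and wrist views.

```bash
python3 - <<'E'
from h import *
A=np.load('w2.npy'); cw=cam('wrist',(A[:,0],A[:,1:])); ct=cam('top')
def comps(f,x0,y0,x1,y1):
    h=cv2.cvtColor(cv2.imread(f),cv2.COLOR_BGR2HSV); m=cv2.inRange(h,(15,110,60),(38,255,255)); k=np.zeros_like(m);k[y0:y1,x0:x1]=m[y0:y1,x0:x1]
    n,_,s,c=cv2.connectedComponentsWithStats(k); return [(s[i],c[i]) for i in range(1,n)]
W=comps('pics/w2.png',190,160,405,216); T=comps('pics/top0.png',210,205,262,250); S=comps('pics/scene0.png',210,230,320,305)
for n,q in(('w',W),('t',T),('s',S)): print(n,[(list(a),b.round(1)) for a,b in q])
def tri(rs):
    M=0;b=0
    for o,d in rs:
        d=d/np.linalg.norm(d);P=np.eye(3)-np.outer(d,d);M=M+P;b=b+P@o
    return np.linalg.solve(M,b)
big=lambda L:sorted([b for a,b in L if a[4]>15],key=lambda b:b[0])
w,t,s=big(W),big(T),big(S)
for i in range(min(2,len(w),len(t),len(s))):
    rw,rt,rs=ray(cw,w[i]),ray(ct,t[i]),ray(cam('scene'),s[i])
    print('wt',tri([rw,rt]),'ws',tri([rw,rs]),'ts',tri([rt,rs]))
im=cv2.imread('pics/scene0.png')[225:310,205:325]; cv2.imwrite('pics/s0c.png',cv2.resize(im,None,fx=6,fy=6,interpolation=cv2.INTER_NEAREST))
E
```

```text
w [([np.int32(299), np.int32(180), np.int32(10), np.int32(20), np.int32(184)], array([303.3, 190.1])), ([np.int32(329), np.int32(180), np.int32(11), np.int32(20), np.int32(183)], array([334.2, 189.8])), ([np.int32(205), np.int32(210), np.int32(1), np.int32(2), np.int32(2)], array([205. , 210.5]))]
t [([np.int32(243), np.int32(217), np.int32(6), np.int32(10), np.int32(44)], array([245.7, 221.6])), ([np.int32(227), np.int32(222), np.int32(6), np.int32(10), np.int32(42)], array([229.6, 226.2]))]
s [([np.int32(277), np.int32(245), np.int32(10), np.int32(8), np.int32(40)], array([281.8, 248. ])), ([np.int32(265), np.int32(252), np.int32(10), np.int32(11), np.int32(61)], array([268.3, 256.4]))]
wt [0.52231002 0.12071089 0.02040809] ws [0.52263979 0.1221268  0.01930094] ts [0.52335555 0.1221362  0.01817027]
wt [0.53104783 0.08978313 0.02019165] ws [0.53103427 0.09005434 0.02044419] ts [0.53128376 0.08978292 0.02012758]
```

View pics/s0c.png

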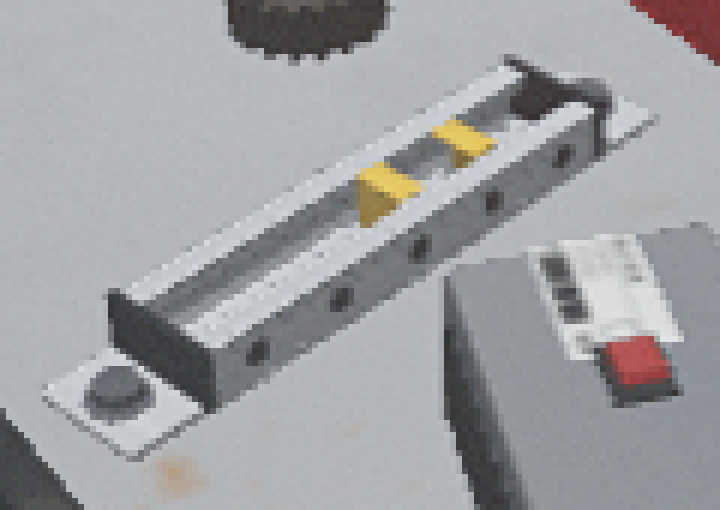

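The crop shows two yellow patches whose size fits the paint (20 × ~9.5 mm, 31.5 mm apart = the lip spacing), level with the lip tops. That looks like the paint pattern turned 90°, centred on the slot at about (0.527, 0.105). I'll work out the bolt's offset in the hand and the slot's centre line.

```bash
python3 - <<'E'
from h import *
A=np.load('w2.npy'); t,Rm=A[:,0],A[:,1:]; cw=cam('wrist',(t,Rm)); im=cv2.imread('pics/w2.png'); g=cv2.cvtColor(im,cv2.COLOR_BGR2GRAY).astype(int)
for u in (230,255,350,365): print(u,list(g[166:214,u]))
print('bolt',list(g[216:272,320]))
px=lambda a,b:(190+a/3.7-.5,155+b/3.7-.5)
for v,z in((247,-.0508),(268,-.0418),(285,-.0418),(410,.0032)):
    print('bolt tool xy',(Rm.T@(plane(cw,px(480,v),t[2]+z)-t)*1000)[:2].round(1))
for u in(200,330,480,600):
    print('slot edges tool x',[(Rm.T@(plane(cw,px(u,v),.021)-t)*1000)[0].round(1) for v in(58,91,170,199)])
E
```

```text
230 [np.int64(85), np.int64(59), np.int64(30), np.int64(47), np.int64(116), np.int64(234), np.int64(240), np.int64(231), np.int64(229), np.int64(231), np.int64(233), np.int64(234), np.int64(223), np.int64(190), np.int64(240), np.int64(236), np.int64(235), np.int64(235), np.int64(235), np.int64(234), np.int64(235), np.int64(236), np.int64(237), np.int64(238), np.int64(236), np.int64(236), np.int64(240), np.int64(249), np.int64(120), np.int64(135), np.int64(145), np.int64(139), np.int64(110), np.int64(52), np.int64(180), np.int64(241), np.int64(231), np.int64(225), np.int64(225), np.int64(229), np.int64(230), np.int64(228), np.int64(184), np.int64(175), np.int64(178), np.int64(178), np.int64(177), np.int64(178)]
255 [np.int64(93), np.int64(78), np.int64(53), np.int64(49), np.int64(78), np.int64(250), np.int64(232), np.int64(229), np.int64(227), np.int64(230), np.int64(230), np.int64(231), np.int64(219), np.int64(183), np.int64(241), np.int64(236), np.int64(235), np.int64(235), np.int64(235), np.int64(234), np.int64(235), np.int64(235), np.int64(235), np.int64(234), np.int64(235), np.in
[... 2346 characters left out ...]
1), np.int64(50), np.int64(51), np.int64(49), np.int64(49), np.int64(49), np.int64(50), np.int64(50), np.int64(50), np.int64(48), np.int64(53), np.int64(80), np.int64(104), np.int64(96), np.int64(45), np.int64(40), np.int64(41)]
bolt tool xy [ 8.8 -0.5]
bolt tool xy [ 8.4 -0.5]
bolt tool xy [ 5.2 -0.5]
bolt tool xy [ 6.3 -0.6]
slot edges tool x [np.float64(21.7), np.float64(12.4), np.float64(-10.5), np.float64(-19.1)]
slot edges tool x [np.float64(21.6), np.float64(12.3), np.float64(-10.5), np.float64(-19.1)]
slot edges tool x [np.float64(21.5), np.float64(12.3), np.float64(-10.5), np.float64(-19.1)]
slot edges tool x [np.float64(21.6), np.float64(12.3), np.float64(-10.5), np.float64(-19.2)]
```

```bash
python3 -m handwheel '[{"grip":1,"dx":1.4,"dy":-0.5,"dz":35,"wx":0,"wy":0,"wz":0},{"grip":1,"dx":1.4,"dy":-0.5,"dz":70,"wx":0,"wy":0,"wz":0},{"grip":1,"dx":1.4,"dy":-0.5,"dz":100,"wx":0,"wy":0,"wz":0},{"grip":1,"dx":1.4,"dy":-0.5,"dz":100,"wx":0,"wy":0,"wz":0},{"grip":1,"dx":1.4,"dy":-0.5,"dz":100,"wx":0,"wy":0,"wz":0},{"grip":1,"dx":1.4,"dy":-0.5,"dz":100,"wx":0,"wy":0,"wz":0}]'; python3 - <<'E'
from h import *
A=np.load('w2.npy'); t,Rm=A[:,0],A[:,1:]
p,Q=pose(); print('moved in old tool axes',(Rm.T@(p-t)*1000).round(2), readout.get_obs()['orientation'])
tp=pose(); im=save('wrist','w3.png'); np.save('w3.npy',np.column_stack([tp[0],tp[1]]))
cv2.imwrite('pics/w3c.png',cv2.resize(im[130:330,180:460,::-1],None,fx=2.8,fy=2.8,interpolation=cv2.INTER_NEAREST))
E
```

```text
clock: 5.45
tool_pos: [0.5287, 0.1051, 0.0814]
orientation: [180.0, -0.1, 15.0]
force: [-0.3, -0.2, -0.4]
finger_gap: 0.0118
finger_force: 40.0
moved in old tool axes [ 2.580e+00 -6.000e-02  9.829e+01] [ 1.79997491e+02 -1.33323141e-01  1.50270028e+01]
```

View pics/w3c.png

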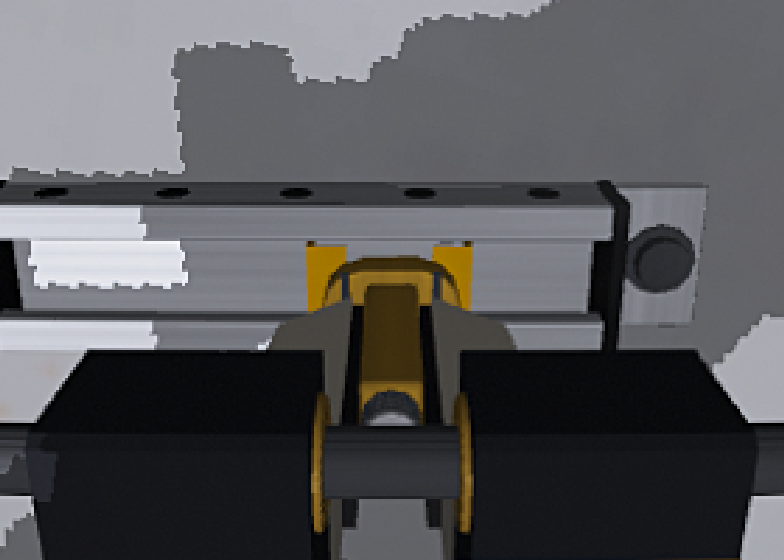

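The head hangs just above the slot between the yellow patches. Next I'll compare the head's front edge with the slot edges.

```bash
python3 - <<'E'
from h import *
A=np.load('w3.npy'); t,Rm=A[:,0],A[:,1:]; cw=cam('wrist',(t,Rm)); im=cv2.imread('pics/w3.png'); g=cv2.cvtColor(im,cv2.COLOR_BGR2GRAY).astype(int)
print('z',t[2]); print('lips',*g[196:256,250].tolist()); print('lips',*g[196:256,360].tolist()); print('bolt',*g[216:276,320].tolist())
px=lambda a,b:(180+a/2.8-.5,130+b/2.8-.5)
for v,z in((258,-.0508),(271,-.0418),(285,-.0418),(380,.0032)): print('bolt',(Rm.T@(plane(cw,px(390,v),t[2]+z)-t)*1000)[:2].round(1))
for u in(100,250,560): print('edges',[(Rm.T@(plane(cw,px(u,v),.021)-t)*1000)[0].round(1) for v in(207,239.5,321)])
for u in(307,346,433,472): print('mark y',(Rm.T@(plane(cw,px(u,245),.021)-t)*1000)[1].round(1))
E
```

```text
z 0.0813501987796571
lips 55 59 56 58 60 55 42 93 128 120 124 119 117 118 120 123 121 123 133 107 133 128 128 126 120 123 126 126 126 124 121 123 125 128 129 126 126 126 128 132 131 127 129 131 122 79 47 56 88 129 134 120 118 115 117 120 120 125 104 16
lips 57 58 60 58 58 58 57 90 124 137 132 131 131 132 133 131 127 128 140 111 119 135 131 130 131 128 128 129 129 128 127 126 124 126 129 130 128 126 128 129 130 127 129 133 128 77 48 57 72 96 108 70 63 68 68 69 69 73 65 15
bolt 135 134 132 133 131 106 38 46 47 45 66 117 111 111 112 72 40 46 48 47 47 48 47 48 49 48 47 50 48 48 49 49 48 48 48 48 48 47 48 47 47 49 48 48 47 48 48 48 45 51 75 99 94 55 35 35 43 41 44 35
bolt [ 8.5 -0.8]
bolt [ 8.9 -0.8]
bolt [ 5.4 -0.8]
bolt [ 6.4 -0.8]
edges [np.float64(18.3), np.float64(9.7), np.float64(-13.0)]
edges [np.float64(18.3), np.float64(9.7), np.float64(-12.9)]
edges [np.float64(18.3), np.float64(9.7), np.float64(-12.9)]
mark y -21.7
mark y -11.9
mark y 10.0
mark y 19.9
```

```bash
python3 -m handwheel '[{"grip":1,"dx":-1.6,"dy":0,"dz":0,"wx":0,"wy":0,"wz":0},{"grip":1,"dx":-1.6,"dy":0,"dz":4,"wx":0,"wy":0,"wz":0},{"grip":1,"dx":-1.6,"dy":0,"dz":7,"wx":0,"wy":0,"wz":0},{"grip":1,"dx":-1.6,"dy":0,"dz":7,"wx":0,"wy":0,"wz":0},{"grip":1,"dx":-1.6,"dy":0,"dz":7,"wx":0,"wy":0,"wz":0}]'; python3 - <<'E'
from h import *
A=np.load('w3.npy'); t,Rm=A[:,0],A[:,1:]
for i in range(3):
    p,Q=pose(); print('moved',(Rm.T@(p-t)*1000).round(2)); 
    if i<2: save('wrist',f'w4_{i}.png')
tp=(p,Q); cw=cam('wrist',tp); g=cv2.cvtColor(cv2.imread('pics/w4_1.png'),cv2.COLOR_BGR2GRAY).astype(int)
print('lips',*g[190:256,260].tolist()); print('bolt',*g[190:256,320].tolist())
E
```

```text
clock: 6.0
tool_pos: [0.526, 0.1048, 0.0726]
orientation: [180.0, 0.0, 15.0]
force: [0.6, -1.0, -0.3]
finger_gap: 0.0119
finger_force: 40.0
moved [-2.74 -0.42  8.73]
moved [-2.66 -0.38  8.65]
moved [-2.64 -0.36  8.62]
lips 96 97 97 99 84 49 53 55 53 57 56 53 39 84 126 123 120 117 115 114 116 118 117 116 120 118 97 127 125 122 120 116 119 121 120 121 121 117 117 120 123 124 123 121 121 122 126 128 124 124 125 127 114 45 50 57 87 121 125 116 114 112 113 121 105 16
bolt 95 95 97 97 85 49 53 56 56 56 56 55 53 76 122 128 125 122 121 121 122 123 120 118 120 124 100 131 128 127 128 101 36 43 45 42 64 113 107 107 107 69 40 44 46 45 45 45 45 46 47 46 47 47 45 47 47 47 47 46 45 46 46 46 46 46
```

```bash
python3 - <<'E'
from h import *
tp=pose(); cw=cam('wrist',tp); t,Rm=tp
f=lambda v,z:(Rm.T@(plane(cw,(280,v),z)-t)*1000)[0].round(2)
print('z',t[2],[f(v,.021) for v in(203.0,216.,246.)],'outer/inner/inner; bolt', (Rm.T@(plane(cw,(320,221.2),t[2]-.0508)-t)*1000)[0])
E
```

```text
z 0.07272221285145099 [np.float64(21.44), np.float64(12.23), np.float64(-10.1)] outer/inner/inner; bolt 8.832417002611642
```

```bash
python3 -m handwheel '[{"grip":1,"dx":0.4,"dy":0,"dz":0,"wx":0,"wy":0,"wz":0},{"grip":1,"dx":0.4,"dy":0,"dz":0,"wx":0,"wy":0,"wz":0},{"grip":1,"dx":0.4,"dy":0,"dz":0,"wx":0,"wy":0,"wz":0}]'; python3 - <<'E'
from h import *
A=np.load('w3.npy'); t,Rm=A[:,0],A[:,1:]
p,Q=pose(); print('moved',(Rm.T@(p-t)*1000).round(2),'want -1.45')
E
```

```text
clock: 6.4
tool_pos: [0.5265, 0.1049, 0.0727]
orientation: [-180.0, -0.0, 15.0]
force: [0.5, -0.1, -1.2]
finger_gap: 0.0116
finger_force: 40.0
moved [-2.23 -0.41  8.6 ] want -1.45
```

```bash
python3 -m handwheel '[{"grip":1,"dx":0.8,"dy":0,"dz":0,"wx":0,"wy":0,"wz":0},{"grip":1,"dx":0.8,"dy":0,"dz":2,"wx":0,"wy":0,"wz":0},{"grip":1,"dx":0.8,"dy":0,"dz":4,"wx":0,"wy":0,"wz":0},{"grip":1,"dx":0.8,"dy":0,"dz":5,"wx":0,"wy":0,"wz":0},{"grip":1,"dx":0.8,"dy":0,"dz":5,"wx":0,"wy":0,"wz":0}]'; python3 - <<'E'
from h import *
A=np.load('w3.npy'); t,Rm=A[:,0],A[:,1:]
p,Q=pose(); print('moved',(Rm.T@(p-t)*1000).round(2),'want -1.45')
E
```

```text
clock: 6.9
tool_pos: [0.527, 0.1051, 0.0675]
orientation: [-180.0, 0.0, 15.0]
force: [-0.7, -0.3, -1.5]
finger_gap: 0.0114
finger_force: 40.0
moved [-1.65 -0.44 13.85] want -1.45
```

```bash
python3 -m handwheel '[{"grip":1,"dx":0.1,"dy":0,"dz":3,"wx":0,"wy":0,"wz":0},{"grip":1,"dx":0.1,"dy":0,"dz":6,"wx":0,"wy":0,"wz":0},{"grip":1,"dx":0.1,"dy":0,"dz":9,"wx":0,"wy":0,"wz":0},{"grip":1,"dx":0.1,"dy":0,"dz":11,"wx":0,"wy":0,"wz":0},{"grip":1,"dx":0.1,"dy":0,"dz":13,"wx":0,"wy":0,"wz":0},{"grip":1,"dx":0.1,"dy":0,"dz":13,"wx":0,"wy":0,"wz":0}]'; python3 - <<'E'
from h import *
A=np.load('w3.npy'); t,Rm=A[:,0],A[:,1:]
p,Q=pose(); print('moved',(Rm.T@(p-t)*1000).round(2),'want -1.45')
E
```

```text
clock: 7.5
tool_pos: [0.5272, 0.1051, 0.0544]
orientation: [-180.0, 0.0, 15.0]
force: [0.2, -0.0, -1.4]
finger_gap: 0.0117
finger_force: 40.0
moved [-1.56 -0.44 26.9 ] want -1.45
```

```bash
python3 -m handwheel '[{"grip":1,"dx":0,"dy":0,"dz":0.5,"wx":0,"wy":0,"wz":0},{"grip":1,"dx":0,"dy":0,"dz":1.0,"wx":0,"wy":0,"wz":0},{"grip":1,"dx":0,"dy":0,"dz":1.0,"wx":0,"wy":0,"wz":0},{"grip":1,"dx":0,"dy":0,"dz":1.0,"wx":0,"wy":0,"wz":0}]'; python3 -m handwheel '[{"grip":1,"dx":0,"dy":0,"dz":0.4,"wx":0,"wy":0,"wz":0},{"grip":1,"dx":0,"dy":0,"dz":0.4,"wx":0,"wy":0,"wz":0}]'
```

```text
clock: 7.9
tool_pos: [0.5273, 0.1052, 0.0538]
orientation: [-180.0, -0.0, 15.0]
force: [0.3, -1.1, -1.0]
finger_gap: 0.0117
finger_force: 40.0
clock: 8.1
tool_pos: [0.5273, 0.1052, 0.0533]
orientation: [-180.0, -0.0, 15.0]
force: [-0.2, 0.0, -0.5]
finger_gap: 0.0118
finger_force: 40.0
```

```bash
python3 -m handwheel '[{"grip":1,"dx":0,"dy":0,"dz":0.4,"wx":0,"wy":0,"wz":0},{"grip":1,"dx":0,"dy":0,"dz":0.4,"wx":0,"wy":0,"wz":0},{"grip":1,"dx":0,"dy":0,"dz":0.4,"wx":0,"wy":0,"wz":0}]'; python3 -m handwheel '[{"grip":1,"dx":0,"dy":0,"dz":0.4,"wx":0,"wy":0,"wz":0},{"grip":1,"dx":0,"dy":0,"dz":0.4,"wx":0,"wy":0,"wz":0},{"grip":1,"dx":0,"dy":0,"dz":0.4,"wx":0,"wy":0,"wz":0}]'
```

```text
clock: 8.4
tool_pos: [0.5274, 0.1052, 0.0533]
orientation: [-180.0, -0.0, 15.0]
force: [-1.7, -0.4, 5.0]
finger_gap: 0.0119
finger_force: 40.0
clock: 8.7
tool_pos: [0.5274, 0.1051, 0.0533]
orientation: [-180.0, -0.0, 15.0]
force: [-3.7, -0.3, 10.3]
finger_gap: 0.0121
finger_force: 40.0
```

```bash
python3 -m handwheel '[{"grip":1,"dx":0,"dy":0,"dz":-0.5,"wx":0,"wy":0,"wz":-8},{"grip":1,"dx":0,"dy":0,"dz":-0.5,"wx":0,"wy":0,"wz":-16},{"grip":1,"dx":0,"dy":0,"dz":-0.5,"wx":0,"wy":0,"wz":-24},{"grip":1,"dx":0,"dy":0,"dz":-0.5,"wx":0,"wy":0,"wz":-32},{"grip":1,"dx":0,"dy":0,"dz":-0.5,"wx":0,"wy":0,"wz":-40},{"grip":1,"dx":0,"dy":0,"dz":-0.5,"wx":0,"wy":0,"wz":-45},{"grip":1,"dx":0,"dy":0,"dz":-0.5,"wx":0,"wy":0,"wz":-45}]'
```

```text
clock: 9.4
tool_pos: [0.5275, 0.105, 0.0533]
orientation: [180.0, -0.0, 60.1]
force: [0.1, -0.4, 1.0]
finger_gap: 0.0114
finger_force: 40.0
```

```bash
python3 -m handwheel '[{"grip":1,"dx":0,"dy":0,"dz":0,"wx":0,"wy":0,"wz":-8},{"grip":1,"dx":0,"dy":0,"dz":0,"wx":0,"wy":0,"wz":-16},{"grip":1,"dx":0,"dy":0,"dz":0,"wx":0,"wy":0,"wz":-24},{"grip":1,"dx":0,"dy":0,"dz":0,"wx":0,"wy":0,"wz":-32},{"grip":1,"dx":0,"dy":0,"dz":0,"wx":0,"wy":0,"wz":-40},{"grip":1,"dx":0,"dy":0,"dz":0,"wx":0,"wy":0,"wz":-45},{"grip":1,"dx":0,"dy":0,"dz":0,"wx":0,"wy":0,"wz":-45}]'
```

```text
clock: 10.1
tool_pos: [0.5277, 0.1049, 0.0532]
orientation: [180.0, -0.0, 104.9]
force: [0.5, -0.9, 3.4]
finger_gap: 0.0119
finger_force: 40.0
```

```bash
python3 -m handwheel '[{"grip":1,"dx":0,"dy":0,"dz":-0.3,"wx":0,"wy":0,"wz":0},{"grip":0.7,"dx":0,"dy":0,"dz":-0.3,"wx":0,"wy":0,"wz":0},{"grip":0.65,"dx":0,"dy":0,"dz":-0.3,"wx":0,"wy":0,"wz":0},{"grip":0.65,"dx":0,"dy":0,"dz":-0.3,"wx":0,"wy":0,"wz":0}]'; python3 -m handwheel '[{"grip":0.65,"dx":0,"dy":0,"dz":-20,"wx":0,"wy":0,"wz":0},{"grip":0.65,"dx":0,"dy":0,"dz":-55,"wx":0,"wy":0,"wz":0},{"grip":0.65,"dx":0,"dy":0,"dz":-95,"wx":0,"wy":0,"wz":0},{"grip":0.4,"dx":0,"dy":0,"dz":-127,"wx":0,"wy":0,"wz":0},{"grip":0.2,"dx":0,"dy":0,"dz":-127,"wx":0,"wy":0,"wz":0},{"grip":0,"dx":0,"dy":0,"dz":-127,"wx":0,"wy":0,"wz":0},{"grip":0,"dx":0,"dy":0,"dz":-127,"wx":0,"wy":0,"wz":0}]'; python3 - <<'E'
from h import *
tp=pose(); im=save('wrist','w5.png'); np.save('w5.npy',np.column_stack([tp[0],tp[1]]))
cv2.imwrite('pics/w5c.png',cv2.resize(im[100:300,180:460,::-1],None,fx=2.8,fy=2.8,interpolation=cv2.INTER_NEAREST))
go(.4387,-.2493,.18,182.5)
go(.4387,-.2493,.18,2.5)
go(.4387,-.2493,.18,92.5)
E
```

```text
clock: 10.5
tool_pos: [0.5272, 0.1052, 0.0532]
orientation: [-180.0, 0.0, 105.0]
force: [-0.0, -0.6, -0.1]
finger_gap: 0.0298
finger_force: 0.0
clock: 11.2
tool_pos: [0.5265, 0.1052, 0.1794]
orientation: [-179.9, -0.0, 105.0]
force: [0.7, 0.1, -0.4]
finger_gap: 0.0595
finger_force: 0.0
d [-319.6 -176.6   -0.4] w [ -0.1   -0.08 -77.5 ] at [0.5265 0.1051 0.1792]
d [-319.6 -176.6   -0.4] w [-8.000e-02  1.100e-01  1.025e+02] at [0.5265 0.1051 0.1792]
d [-319.6 -176.6   -0.4] w [-0.12  0.02 12.5 ] at [0.5265 0.1051 0.1792]
```

View pics/w5c.png

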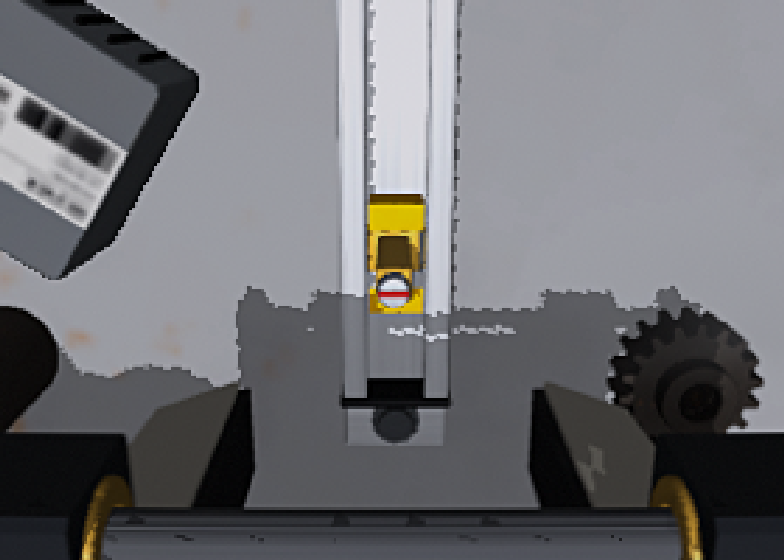

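The bolt stands in the slot at the mark, its red line and head square across the strut. Next, the saddle.

```bash
python3 -m handwheel '[{"grip":0,"dx":0,"dy":-10,"dz":-40,"wx":0,"wy":0,"wz":-8},{"grip":0,"dx":-40,"dy":-40,"dz":-50,"wx":0,"wy":0,"wz":-16},{"grip":0,"dx":-80,"dy":-70,"dz":-50,"wx":0,"wy":0,"wz":-24},{"grip":0,"dx":-125,"dy":-95,"dz":-50,"wx":0,"wy":0,"wz":-32},{"grip":0,"dx":-165,"dy":-115,"dz":-50,"wx":0,"wy":0,"wz":-40},{"grip":0,"dx":-205,"dy":-135,"dz":-50,"wx":0,"wy":0,"wz":-48},{"grip":0,"dx":-245,"dy":-150,"dz":-50,"wx":0,"wy":0,"wz":-56},{"grip":0,"dx":-285,"dy":-165,"dz":-50,"wx":0,"wy":0,"wz":-64}]'; python3 -c "
from h import *
go(.4387,-.2493,.18,182.5)"
```

```text
clock: 12.05
tool_pos: [0.4421, -0.2045, 0.2294]
orientation: [180.0, -0.1, 166.3]
force: [1.1, -0.2, -0.4]
finger_gap: 0.092
finger_force: 0.0
d [ -7.3 -44.3  49.4] w [  0.03  -0.1  -16.18] at [ 0.4421 -0.2045  0.2294]
```

```bash
python3 -m handwheel '[{"grip":0,"dx":-7,"dy":-44,"dz":49,"wx":0,"wy":0,"wz":-8},{"grip":0,"dx":-7,"dy":-44,"dz":49,"wx":0,"wy":0,"wz":-16},{"grip":0,"dx":-7,"dy":-44,"dz":49,"wx":0,"wy":0,"wz":-16},{"grip":0,"dx":-7,"dy":-44,"dz":49,"wx":0,"wy":0,"wz":-16},{"grip":0,"dx":-7,"dy":-44,"dz":49,"wx":0,"wy":0,"wz":-16}]'; python3 - <<'E'
from h import *
tp=pose(); im=save('wrist','w6.png'); c=cam('wrist',tp); t,Rm=tp; print(t, pose()[0])
h=cv2.cvtColor(im,cv2.COLOR_RGB2HSV); m=cv2.inRange(h,(100,120,40),(130,255,255)); m[260:]=0
n,l,s,ce=cv2.connectedComponentsWithStats(m); i=1+np.argmax(s[1:,4]); print(s[1:][s[1:,4]>200],ce[i])
k=(l==i).astype(np.uint8)
cs,hi=cv2.findContours(k,cv2.RETR_CCOMP,cv2.CHAIN_APPROX_NONE)
for q in cs:
    if cv2.contourArea(q)<60: continue
    W=np.array([plane(c,p[0],.014)[:2] for p in q])*1000; print(cv2.minAreaRect(W.astype(np.float32)))
go(.4387,-.2493,.03,182.5)
E
```

```text
clock: 12.55
tool_pos: [0.4398, -0.2467, 0.1816]
orientation: [180.0, 0.0, -178.1]
force: [1.0, -0.2, 1.1]
finger_gap: 0.0916
finger_force: 0.0
[ 0.43982044 -0.24669922  0.18163295] [ 0.44003663 -0.24658432  0.181847  ]
[[ 292  160   50   57 2213]] [316.16403073 188.05558066]
((438.6454162597656, -249.70449829101562), (62.05821228027344, 52.06531524658203), 0.941497802734375)
((439.1787414550781, -250.01966857910156), (28.57140350341797, 23.508193969726562), 1.9052646160125732)
d [  1.5  -2.7 151.8] w [ 0.01  0.04 -0.53] at [ 0.44   -0.2466  0.1818]
```

```bash
python3 -c "
from h import *
go(.4389,-.2499,.027,181.5)"
```

```text
d [  1.4  -3.3 154.8] w [0.01 0.04 0.47] at [ 0.44   -0.2466  0.1818]
```

```bash
python3 -m handwheel '[{"grip":0,"dx":1.4,"dy":-3.3,"dz":45,"wx":0,"wy":0,"wz":0.5},{"grip":0,"dx":1.4,"dy":-3.3,"dz":90,"wx":0,"wy":0,"wz":0.5},{"grip":0,"dx":1.4,"dy":-3.3,"dz":130,"wx":0,"wy":0,"wz":0.5},{"grip":0,"dx":1.4,"dy":-3.3,"dz":150,"wx":0,"wy":0,"wz":0.5},{"grip":0,"dx":1.4,"dy":-3.3,"dz":154.5,"wx":0,"wy":0,"wz":0.5},{"grip":0,"dx":1.4,"dy":-3.3,"dz":154.5,"wx":0,"wy":0,"wz":0.5}]' 20; python3 -m handwheel '[{"grip":0.4,"dx":0,"dy":0,"dz":0,"wx":0,"wy":0,"wz":0},{"grip":0.7,"dx":0,"dy":0,"dz":0,"wx":0,"wy":0,"wz":0},{"grip":0.7,"dx":0,"dy":0,"dz":0,"wx":0,"wy":0,"wz":0},{"grip":0.7,"dx":0,"dy":0,"dz":0,"wx":0,"wy":0,"wz":0},{"grip":0.7,"dx":0,"dy":0,"dz":0,"wx":0,"wy":0,"wz":0}]' 30
```

```text
clock: 13.2
tool_pos: [0.4384, -0.2502, 0.0271]
orientation: [180.0, -0.0, -178.5]
force: [-0.5, 0.3, 0.3]
finger_gap: 0.092
finger_force: 0.0
clock: 13.7
tool_pos: [0.4383, -0.2511, 0.0272]
orientation: [-180.0, 0.0, -178.5]
force: [0.3, -0.5, 0.7]
finger_gap: 0.0565
finger_force: 0.0
```

```bash
python3 -m handwheel '[{"grip":0.7,"dx":0,"dy":0,"dz":0,"wx":0,"wy":0,"wz":0},{"grip":0.7,"dx":0,"dy":0,"dz":0,"wx":0,"wy":0,"wz":0},{"grip":0.7,"dx":0,"dy":0,"dz":0,"wx":0,"wy":0,"wz":0}]' 30; python3 -c "
from h import *
go(.5272,.1052,.16,105)"
```

```text
clock: 14.0
tool_pos: [0.4381, -0.2509, 0.027]
orientation: [180.0, 0.0, -178.5]
force: [-0.8, 1.7, 5.5]
finger_gap: 0.0518
finger_force: 30.0
d [ -98.5  353.7 -132.9] w [1.000e-02 0.000e+00 7.652e+01] at [ 0.4381 -0.2509  0.027 ]
```

```bash
python3 -m handwheel '[{"grip":0.7,"dx":0,"dy":0,"dz":-45,"wx":0,"wy":0,"wz":0},{"grip":0.7,"dx":0,"dy":0,"dz":-90,"wx":0,"wy":0,"wz":0},{"grip":0.7,"dx":0,"dy":20,"dz":-135,"wx":0,"wy":0,"wz":8},{"grip":0.7,"dx":0,"dy":50,"dz":-170,"wx":0,"wy":0,"wz":16},{"grip":0.7,"dx":-8,"dy":95,"dz":-180,"wx":0,"wy":0,"wz":24},{"grip":0.7,"dx":-22,"dy":140,"dz":-180,"wx":0,"wy":0,"wz":32},{"grip":0.7,"dx":-35,"dy":185,"dz":-180,"wx":0,"wy":0,"wz":40},{"grip":0.7,"dx":-48,"dy":230,"dz":-180,"wx":0,"wy":0,"wz":48}]'; python3 -c "
from h import *
go(.5272,.1052,.15,105)"
```

```text
clock: 14.8
tool_pos: [0.4767, -0.0315, 0.207]
orientation: [180.0, 0.0, 135.4]
force: [1.3, -1.1, -1.3]
finger_gap: 0.0518
finger_force: 30.0
d [ 60.1 132.7  57. ] w [ 3.000e-02 -0.000e+00  3.037e+01] at [ 0.4767 -0.0315  0.207 ]
```

```bash
python3 -m handwheel '[{"grip":0.7,"dx":18,"dy":40,"dz":0,"wx":0,"wy":0,"wz":8},{"grip":0.7,"dx":37,"dy":80,"dz":10,"wx":0,"wy":0,"wz":16},{"grip":0.7,"dx":55,"dy":120,"dz":35,"wx":0,"wy":0,"wz":24},{"grip":0.7,"dx":60,"dy":132.7,"dz":57,"wx":0,"wy":0,"wz":30.4},{"grip":0.7,"dx":60,"dy":132.7,"dz":57,"wx":0,"wy":0,"wz":30.4},{"grip":0.7,"dx":60,"dy":132.7,"dz":57,"wx":0,"wy":0,"wz":30.4},{"grip":0.7,"dx":60,"dy":132.7,"dz":57,"wx":0,"wy":0,"wz":30.4}]'; python3 - <<'E'
from h import *
A=np.load('w5.npy'); c=cam('wrist',(A[:,0],A[:,1:])); h=cv2.cvtColor(cv2.imread('pics/w5.png'),cv2.COLOR_BGR2HSV)
v,u=202.9+.5,320.5 # bolt top centre, crop (393,292)
px=lambda a,b:(180+a/2.8-.5,100+b/2.8-.5)
Rm=A[:,1:];t=A[:,0]
print('bolt top rel tool',(Rm.T@(plane(c,px(393.5,292),.0645)-t)*1000).round(1), 'world',plane(c,px(393.5,292),.0645))
for vv in(20,150,350): print('strut outer tool y',[(Rm.T@(plane(c,px(x,vv),.021)-t)*1000)[1].round(1) for x in(341,369,424,453)])
go(.5272,.1052,.10,105)
E
```

```text
clock: 15.5
tool_pos: [0.5266, 0.1023, 0.1507]
orientation: [180.0, 0.0, 105.3]
force: [-0.1, 0.2, -1.8]
finger_gap: 0.0518
finger_force: 30.0
bolt top rel tool [  1.3   0.  114.9] world [0.52602226 0.10643404 0.0645    ]
strut outer tool y [np.float64(-17.8), np.float64(-8.3), np.float64(10.4), np.float64(20.2)]
strut outer tool y [np.float64(-18.6), np.float64(-8.6), np.float64(10.9), np.float64(21.1)]
strut outer tool y [np.float64(-19.9), np.float64(-9.2), np.float64(11.8), np.float64(22.8)]
d [ 2.7  1.3 50.7] w [0.05 0.02 0.32] at [0.5266 0.1023 0.1507]
```

```bash
python3 -m handwheel '[{"grip":0.7,"dx":3.4,"dy":1.6,"dz":20,"wx":0,"wy":0,"wz":0.3},{"grip":0.7,"dx":3.4,"dy":1.6,"dz":40,"wx":0,"wy":0,"wz":0.3},{"grip":0.7,"dx":3.4,"dy":1.6,"dz":50,"wx":0,"wy":0,"wz":0.3},{"grip":0.7,"dx":3.4,"dy":1.6,"dz":50,"wx":0,"wy":0,"wz":0.3},{"grip":0.7,"dx":3.4,"dy":1.6,"dz":50,"wx":0,"wy":0,"wz":0.3}]'; python3 - <<'E'
from h import *
go(.5274,.1058,.05,105)
tp=pose(); im=save('wrist','w7.png'); np.save('w7.npy',np.column_stack([tp[0],tp[1]]))
cv2.imwrite('pics/w7c.png',cv2.resize(im[90:320,170:470,::-1],None,fx=2.6,fy=2.6,interpolation=cv2.INTER_NEAREST))
E
```

```text
clock: 16.0
tool_pos: [0.5275, 0.1069, 0.1007]
orientation: [179.9, -0.0, 105.0]
force: [0.5, -0.7, -1.3]
finger_gap: 0.0517
finger_force: 30.0
d [-1.1 -0.5 50.7] w [ 0.05 -0.   -0.02] at [0.5275 0.1069 0.1007]
```

View pics/w7c.png

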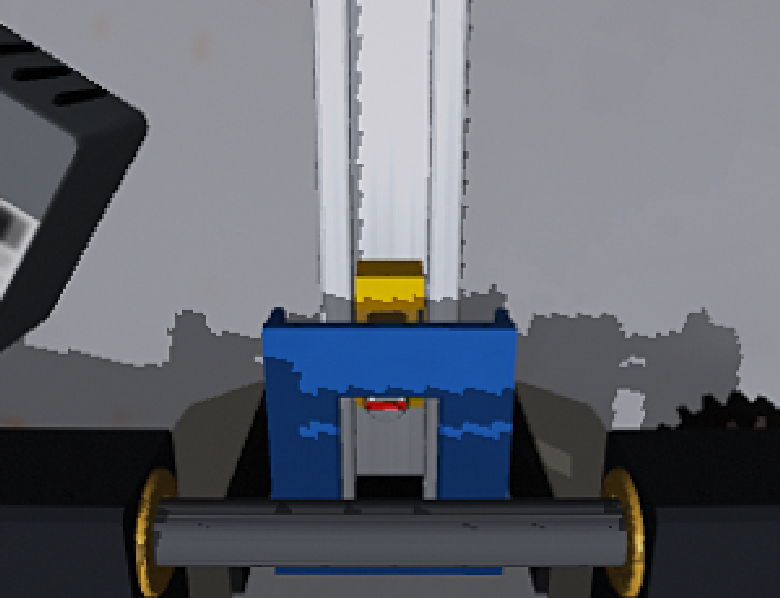

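The saddle hangs level above the bolt. The hole spans u 340–438 and is centred on the bolt's red line at (386,405) and on the strut at u≈391. This was my tenth and last picture.

```bash
python3 - <<'E'
from h import *
A=np.load('w7.npy'); t,Rm=A[:,0],A[:,1:]; c=cam('wrist',(t,Rm)); px=lambda a,b:(170+a/2.6-.5,90+b/2.6-.5)
f=lambda a,b,z:(Rm.T@(plane(c,px(a,b),z)-t)*1000)[:2].round(1)
print('hole',f(340,398,.0877),f(438,398,.0877),'plate front',f(264,327,.0877),f(516,327,.0877),'bolt',f(386,405,.0645),'strut',f(318,200,.021),f(463,200,.021))
E
```

```text
hole [ 12.2 -11.1] [12.2  9.7] plate front [ 28.3 -26.3] [28.3 25.4] bolt [-0.8 -1.5] strut [ 41.7 -20.8] [41.7 20.2]
```

```bash
python3 -m handwheel '[{"grip":0.7,"dx":0.5,"dy":0.2,"dz":12,"wx":0,"wy":0,"wz":0},{"grip":0.7,"dx":0.5,"dy":0.2,"dz":24,"wx":0,"wy":0,"wz":0},{"grip":0.7,"dx":0.5,"dy":0.2,"dz":36,"wx":0,"wy":0,"wz":0},{"grip":0.7,"dx":0.5,"dy":0.2,"dz":44,"wx":0,"wy":0,"wz":0},{"grip":0.7,"dx":0.5,"dy":0.2,"dz":48,"wx":0,"wy":0,"wz":0},{"grip":0.7,"dx":0.5,"dy":0.2,"dz":48,"wx":0,"wy":0,"wz":0}]'; python3 -c "
from h import *
go(.5274,.1058,.038,105)"
```

```text
clock: 16.65
tool_pos: [0.5268, 0.1079, 0.0511]
orientation: [-179.9, 0.0, 105.0]
force: [-0.3, -0.0, -1.9]
finger_gap: 0.0518
finger_force: 30.0
d [-2.2  0.1 13.1] w [-0.07  0.01  0.02] at [0.5268 0.1079 0.0511]
```

```bash
python3 -m handwheel '[{"grip":0.7,"dx":-0.5,"dy":0,"dz":3,"wx":0,"wy":0,"wz":0},{"grip":0.7,"dx":-0.5,"dy":0,"dz":5,"wx":0,"wy":0,"wz":0},{"grip":0.7,"dx":-0.5,"dy":0,"dz":7,"wx":0,"wy":0,"wz":0},{"grip":0.7,"dx":-0.5,"dy":0,"dz":7,"wx":0,"wy":0,"wz":0}]'
```

```text
clock: 17.05
tool_pos: [0.5272, 0.1077, 0.0447]
orientation: [-180.0, -0.0, 105.0]
force: [0.5, 0.3, -1.1]
finger_gap: 0.0515
finger_force: 30.0
```

Skirts are past the strut's top with no contact; pressing down.

```bash
python3 -m handwheel '[{"grip":0.7,"dx":0,"dy":0,"dz":2,"wx":0,"wy":0,"wz":0},{"grip":0.7,"dx":0,"dy":0,"dz":4,"wx":0,"wy":0,"wz":0},{"grip":0.7,"dx":0,"dy":0,"dz":5.5,"wx":0,"wy":0,"wz":0},{"grip":0.7,"dx":0,"dy":0,"dz":6,"wx":0,"wy":0,"wz":0},{"grip":0.7,"dx":0,"dy":0,"dz":6,"wx":0,"wy":0,"wz":0}]'; python3 -m handwheel '[{"grip":0.7,"dx":0,"dy":0,"dz":0.7,"wx":0,"wy":0,"wz":0},{"grip":0.7,"dx":0,"dy":0,"dz":0.7,"wx":0,"wy":0,"wz":0},{"grip":0.7,"dx":0,"dy":0,"dz":0.7,"wx":0,"wy":0,"wz":0}]'
```

```text
clock: 17.55
tool_pos: [0.5272, 0.1076, 0.0387]
orientation: [-180.0, 0.0, 105.0]
force: [0.4, -0.1, -1.4]
finger_gap: 0.0518
finger_force: 30.0
clock: 17.85
tool_pos: [0.5273, 0.1077, 0.0382]
orientation: [180.0, 0.0, 105.0]
force: [-1.0, 0.1, -0.8]
finger_gap: 0.0517
finger_force: 30.0
```

```bash
python3 -m handwheel '[{"grip":0.7,"dx":0,"dy":0,"dz":0.7,"wx":0,"wy":0,"wz":0},{"grip":0.7,"dx":0,"dy":0,"dz":1,"wx":0,"wy":0,"wz":0},{"grip":0.7,"dx":0,"dy":0,"dz":1,"wx":0,"wy":0,"wz":0}]'; python3 -m handwheel '[{"grip":0.7,"dx":0,"dy":0,"dz":0.4,"wx":0,"wy":0,"wz":0},{"grip":0.7,"dx":0,"dy":0,"dz":0.4,"wx":0,"wy":0,"wz":0}]'
```

```text
clock: 18.15
tool_pos: [0.5273, 0.1077, 0.038]
orientation: [180.0, -0.0, 105.0]
force: [-4.9, -0.6, 12.1]
finger_gap: 0.0516
finger_force: 30.0
clock: 18.35
tool_pos: [0.5273, 0.1077, 0.0379]
orientation: [180.0, -0.1, 105.0]
force: [-6.2, 0.5, 18.6]
finger_gap: 0.0521
finger_force: 30.0
```

Seated at the expected height and carrying 18 N. Relieving the load, opening to about 64 mm, and lifting clear.

```bash
python3 -m handwheel '[{"grip":0.7,"dx":0,"dy":0,"dz":-0.9,"wx":0,"wy":0,"wz":0},{"grip":0.35,"dx":0,"dy":0,"dz":-0.9,"wx":0,"wy":0,"wz":0},{"grip":0.3,"dx":0,"dy":0,"dz":-0.9,"wx":0,"wy":0,"wz":0},{"grip":0.3,"dx":0,"dy":0,"dz":-0.9,"wx":0,"wy":0,"wz":0}]'; python3 -m handwheel '[{"grip":0.3,"dx":0,"dy":0,"dz":-5,"wx":0,"wy":0,"wz":0},{"grip":0.3,"dx":0,"dy":0,"dz":-25,"wx":0,"wy":0,"wz":0},{"grip":0.3,"dx":0,"dy":0,"dz":-65,"wx":0,"wy":0,"wz":0},{"grip":0.3,"dx":0,"dy":0,"dz":-105,"wx":0,"wy":0,"wz":0},{"grip":0.3,"dx":0,"dy":0,"dz":-140,"wx":0,"wy":0,"wz":0},{"grip":0.3,"dx":0,"dy":0,"dz":-140,"wx":0,"wy":0,"wz":0},{"grip":0.3,"dx":0,"dy":0,"dz":-140,"wx":0,"wy":0,"wz":0}]'; python3 - <<'E'
from h import *
tp=pose(); im=save('wrist','w8.png'); c=cam('wrist',tp)
h=cv2.cvtColor(im,cv2.COLOR_RGB2HSV); m=cv2.inRange(h,(100,120,40),(130,255,255)); m[:, :230]=0; m[:,420:]=0; m[270:]=0
cs,_=cv2.findContours(m,cv2.RETR_EXTERNAL,cv2.CHAIN_APPROX_NONE); q=max(cs,key=cv2.contourArea)
W=np.array([plane(c,p[0],.025)[:2] for p in q])*1000; print('saddle',cv2.minAreaRect(W.astype(np.float32)))
x,y,w,hh=cv2.boundingRect(q); print(x,y,w,hh)
r=cv2.inRange(h,(0,110,90),(8,255,255))|cv2.inRange(h,(170,110,90),(179,255,255)); k=np.zeros_like(r);k[y:y+hh+10,x:x+w]=r[y:y+hh+10,x:x+w]
v,u=np.nonzero(k); P=np.array([plane(c,p,.0645)[:2] for p in zip(u,v)]); d=np.linalg.svd(P-P.mean(0))[2][0]; print('bolt',len(u),P.mean(0),np.degrees(np.arctan2(d[1],d[0])))
E
```

```text
clock: 18.75
tool_pos: [0.5273, 0.1077, 0.0375]
orientation: [-180.0, 0.0, 105.0]
force: [0.6, 0.0, -0.3]
finger_gap: 0.0636
finger_force: 0.0
clock: 19.45
tool_pos: [0.5275, 0.1079, 0.1784]
orientation: [179.9, -0.0, 105.0]
force: [-0.3, 0.7, 0.0]
finger_gap: 0.0642
finger_force: 0.0
saddle ((527.0374145507812, 106.13947296142578), (52.35755920410156, 61.5220947265625), 14.752854347229004)
293 165 53 59
bolt 22 [0.52640997 0.10578994] 15.031251552237604
```

```bash
python3 -c "
from workcell import job
print(job.close_job())"
```

```text
the job is handed in; nothing more can be done
None
```

I put the bolt down to the channel floor at the mark, turned it square across the slot and seated the saddle flat over it. A last camera check before handing in agreed, but the hand-in gave no verdict; the yellow paint showed as two patches inside the slot instead of a band over the lips, so I took the mark's middle as midway between them.

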